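# Lay a brittle plaster dentil moulding in the sloped saw jig

### The job

Take the full-length plaster moulding with the row of six little square teeth out of the crate and lay it in the sloped saw jig, teeth outwards: back flat on the board, long edge down against both wooden lips, and one end brought up until it lightly presses on the metal length stop, then let go. The plaster is brittle, so grip it with no more than 40 N and set it down without a knock, and the length stop is held only by friction, so touch it without pushing it off its mark. Leave everything else where it lies.

Things in the scene. Friction and masses are not known exactly. Their poses are not given: they have to be found in the camera images.
- dentil: The moulding to set: plaster slab 40 wide (x), 160 long (y), 16 mm thick, with one row of six square teeth (20 x 14, 10 mm high) along its face; 26 mm high in all. Symmetric. Its plain 16 mm high long sides are gripped across the 40 mm width. Origin: centre of its flat back; z out of the toothed face. Lies back down in the crate. 0.18 to 0.28 kg; a 25 N grip holds it. Chips at 60 N on the jig.
- crate: Open wooden crate, fixed, 274 (x) x 284 (y) x 50 mm high, walls and floor 7 mm. Origin: centre of underside. Four plaster pieces lie flat on its floor: the three 160 mm ones side by side, roughly along the crate's y, in any order, 76 mm centre to centre (about 36 mm free between them); the stub across at the +y end.
- jig: The saw jig, fixed: wooden base 170 (x) x 300 (y) x 14 mm on the table, carrying the sloped cradle board and its length stop. Origin: centre of underside; the board rises towards the jig's +x, away from the robot.
- cradle: Sloped board of the jig, tilted 35 degrees. x up the slope, y along the 300 mm board, z out of it. Origin: on the board's surface at the lip line, mid width, 45 mm above the table. Board x -15 to 109 mm. Two lips 12 mm high, x -12 to 0: y -60 to -36 and y 54 to 78 mm; a finger fits between them. Seated moulding: origin at x 20 mm, z 0. Rail 10 mm high at x 98 to 108.
- stop: Length stop at the cradle's +y end: metal plate x 4 to 40 mm, 2 to 24 mm above the board, on an arm from the rail. Axes as the cradle's. Origin: in the plane of the face (looking to -y) that the moulding's end meets, on the board at the lip line; at cradle y 88 to 112 mm. Slides along y if pushed with over 10 N, no spring-back. A moulding touching it has its centre 80 mm towards -y.
- ridged: Plaster moulding in the crate, the same size, with an unbroken ridge instead of teeth, 160 x 40 mm, 24 mm high. Bystander. Origin: centre of underside.
- plain: Plaster slab in the crate, 160 x 40 x 16 mm, no relief. Bystander. Origin: centre of underside.
- stub: Short toothed offcut in the crate, 75 x 40 mm, three teeth, 26 mm high. Bystander. Origin: centre of underside.
- hammer: Hammer lying near the table's far edge. Bystander.
- glue: Closed white bottle, 60 mm across, 170 mm high, standing out to one side. Bystander.
- sanding_block: Cork block 110 x 55 x 35 mm lying between crate and jig. Bystander.
- tin: Open steel tin, 90 mm across, 100 mm high, standing out to one side. Bystander.
Not all that is in view belongs to the job. What is shaped like the dentil but green or turquoise is not meant.

How it is judged:
By the outcome, as a careful person would: the job done as asked, in the order asked, and still so for the second after the job is handed in, with the robot touching nothing.
It also fails if it takes over 51 s, if anything falls off the work surface, if the arm or the gripper's body presses on something with over 40 N, if the wrist force passes 120 N, or if a joint passes its speed limit or range.

### The arm

A 6-joint arm with a two-finger parallel gripper is mounted at the origin on the work surface. World frame = base frame: x ahead of the robot, y to its left, z up, the work surface at z = 0. Lengths are in m, angles in rad, forces in N, time in s.
With the tool pointing down it reaches from about 0.35 to 0.975 m from the base axis. Payload 4.9 kg.
Tool frame: the origin (TCP) lies at the very end of the fingers, on their centre line; the grasp point (between the pads) lies 19 mm behind it; z points along the fingers, y is the line along which they close (so a half turn about z gives the same grasp; the last joint's range is limited). The gripper opens to 85 mm and grips with 20 to 120 N. Pads are 22 mm wide; open, the fingers measure 114 mm over their backs; the gripper's body (76 mm by 85 mm) begins 54 mm behind the grasp point. The pads swing forward as they close: fully open they stand 13 mm farther back than shut.
Start: joints at [1.223, 0.053, 1.613, -0, 1.476, -0.119], TCP at [0.142, 0.609, 0.231] pointing down, gripper open.
Joint ranges: [-3.01, 3.01], [-1.01, 2.22], [0.06, 2.58], [-1.02, 4.17], [0.09, 2.62], [-3.14, 3.14]. Speed limits (rad/s): [2.57, 2.57, 3.14, 3.14, 3.14, 3.14].

### API

Orientations are given as a unit quaternion [w, x, y, z].
In Python, from plant import monitor, vision, manip gives the robot as it stands. The module is installed in compiled form; this text tells all that it offers.
- The arm moves only by the tool arm_command, never from a script. Its argument "rows" is a list of rows, each a list of 3 entries, a list of its own where there are three numbers: the finger opening in mm, from 0 to 85.4, then the shift along the world's x, y, z in units of 30 cm (1.0 is 30 cm), then the turn, a rotation vector about the world's x, y, z in units of pi/2 rad (1.0 is pi/2 rad). In form: [[claw, [x, y, z], [wx, wy, wz]], ...]. A call has 1 to 12 rows; each row is the pose to reach, as a shift and turn from the pose commanded when the call began; what a row does not reach only later rows make up. A row lasts 1/12 s, in which the tool goes at most 41.7 mm and 7.16 degrees, less where a joint would pass 70% of its speed; a pose out of reach is approached as far as the arm can. A call with a number of a shift or a turn outside -1 to 1 is refused whole. A call with a gripper value outside its range is refused whole. The fingers move at their own pace and stop on an object; the grip force is fixed at half the most. Time passes only in rows, so rows that repeat a pose let the fingers close. It gives the time, the measured TCP pose, the force, the opening and the grip force at its end, in the units of the state.
- monitor.state(): the state, without advancing time (a new reading comes with each control period).
- vision.grab_frame(name): name is "scene" or "top" or "wrist"; returns a dict with "color" (420x560x3 uint8, red, green, blue), "z_map" (420x560 float32, m along the optical axis (not along the pixel's ray), 0 where there is no reading), "mtx" (3x3 intrinsics, pixels), "k1" (the pictures are not rectified: a ray, as slopes to the right and down, at radius r is drawn at 1 + k1 r^2 times it, then the intrinsics apply), "R" (3x3) and "t" (3): a world point X has camera coordinates R X + t. Camera axes: x right, y down, z forward; pixel columns grow to the right and rows downward; lengths in m; the calibration is good to about 2 mm. A picture is of the moment at which its call begins.
- manip.job_done(): hands the job in; it is judged then, once.
The state is a dict: "time": time; "joint_pos": joint angles; "joint_vel": joint speeds; "joint_efforts": joint torques, N m; "tool_pos": TCP position; "tool_rot": TCP orientation; "contact_force": force on the tool from outside, world axes, zero at the start; "ft_torque": the same for the moment, N m; "gripper_width": opening from 0.0 (shut) to 1.0 (fully open); "grasp_force": force on a finger pad.
Only numpy, scipy, OpenCV 4.12 (cv2) and the standard library are available. Lean on these libraries where they do the work, as an engineer would, in place of code of your own. Each camera call takes 0.05 s, during which the arm holds its last target. There are 200 camera calls.

## Working session

There is one attempt and no reset: what is moved stays moved. The work goes in short steps, Python scripts to look and compute and a tool call to move; the robot and the scene stay as the last step left them, time stands still between calls to the robot, and variables do not carry over. Pictures are saved under pics/ and viewed, at most 10 in all, crops included, and the job is handed in when it is done.

Besides the shell and the picture viewer there is one more tool, called after ">>>" by a JSON object that holds its "api" and its "payload", one argument or row to a line. arm_command: Moves the arm, as the interface text tells. Shifts and turns lie within -1 to 1; 1 stands for 30 cm of shift or pi/2 rad of turn. Its arguments: {"type":"object","properties":{"rows":{"type":"array"}},"required":["rows"]}

```bash
mkdir -p pics; cat > h.py <<'E'
import numpy as np, cv2, pickle
from plant import monitor, vision, manip
def grab(n, tag):
    f=vision.grab_frame(n); pickle.dump(f,open(f'{tag}.pkl','wb')); cv2.imwrite(f'pics/{tag}.png',f['color'][:,:,::-1]); return f
def load(tag): return pickle.load(open(f'{tag}.pkl','rb'))
def rays(f,uv):
    uv=np.asarray(uv,float).reshape(-1,2); K=f['mtx']
    d=np.c_[(uv[:,0]-K[0,2])/K[0,0],(uv[:,1]-K[1,2])/K[1,1]]; s=d.copy()
    for _ in range(20): s=d/(1+f['k1']*(s**2).sum(1,keepdims=True))
    return np.c_[s,np.ones(len(s))]@f['R'], -f['R'].T@f['t']   # dirs (world), centre
def onplane(f,uv,z):
    d,c=rays(f,uv); return c+d*((z-c[2])/d[:,2:3])
def cloud(f):
    h,w=f['z_map'].shape; v,u=np.mgrid[:h,:w]; d,c=rays(f,np.c_[u.ravel(),v.ravel()])
    return (c+d*f['z_map'].reshape(-1,1)).reshape(h,w,3)
def proj(f,X):
    p=np.asarray(X).reshape(-1,3)@f['R'].T+f['t']; s=p[:,:2]/p[:,2:]; s=s*(1+f['k1']*(s**2).sum(1,keepdims=True))
    return s*[f['mtx'][0,0],f['mtx'][1,1]]+f['mtx'][:2,2]
E
python3 - <<'E'
from h import *
for n in ['top','scene','wrist']:
    f=grab(n,n+'0'); print(n,np.round(-f['R'].T@f['t'],3),np.round(f['R'],2).tolist(),f['mtx'][0,0],f['k1'])
a=[cv2.imread(f'pics/{n}0.png') for n in ['top','scene']]
s=monitor.state(); print({k:np.round(v,3) for k,v in s.items()})
E
```

```text
top [4.710e-01 1.000e-03 1.099e+00] [[0.01, -1.0, 0.01], [-1.0, -0.01, -0.08], [0.08, -0.0, -1.0]] 404.51218996025375 -0.07781782579540465
scene [ 0.935 -0.475  1.08 ] [[0.76, 0.65, 0.01], [0.56, -0.64, -0.52], [-0.34, 0.4, -0.85]] 480.9675781544758 -0.1454184516938067
wrist [0.072 0.624 0.373] [[0.23, 0.97, -0.0], [0.93, -0.22, 0.28], [0.27, -0.07, -0.96]] 370.4855123698989 -0.04023454478219967
{'time': np.float64(0.15), 'joint_pos': array([ 1.223,  0.053,  1.614, -0.   ,  1.476, -0.119]), 'joint_vel': array([-0.001, -0.002, -0.002, -0.   , -0.001, -0.   ]), 'joint_efforts': array([ 0.0000e+00, -3.9424e+01, -3.7072e+01, -0.0000e+00,  5.0000e-03,
        0.0000e+00]), 'tool_pos': array([0.142, 0.608, 0.23 ]), 'tool_rot': array([-0.   ,  0.114,  0.993, -0.001]), 'contact_force': array([-0.245,  0.242, -0.056]), 'ft_torque': array([-0.004, -0.023, -0.006]), 'grasp_force': np.float64(0.0), 'gripper_width': np.float64(1.0)}
```

View pics/top0.png

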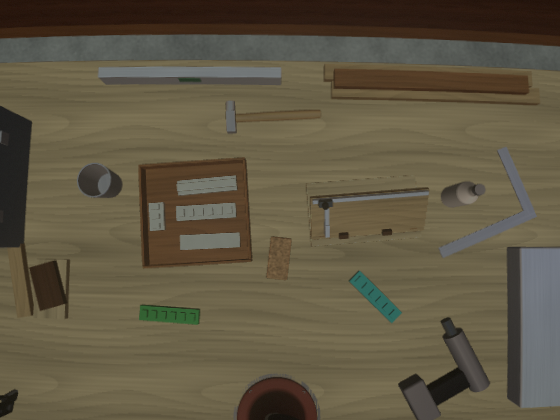

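View pics/scene0.png

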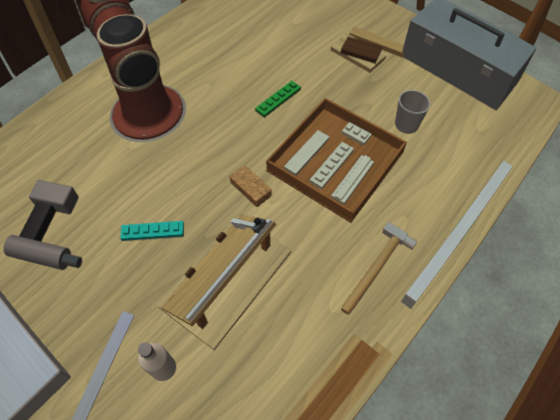

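Top view: the candidates are the dentil with six teeth, whitish, at (206,212); ridged (206,185); plain (210,241); stub with three teeth (156,216); and the green (170,315) and turquoise (375,296) decoys. I choose (206,212). The jig is at about (368,213), with its stop at about (326,220). The scene view agrees: dentil at (332,163), stop at about (245,224).

```bash
python3 - <<'E'
from h import *
# plaster masks, top & scene; two-view triangulation of centres
for tag,(x0,y0,x1,y1) in {'top0':(138,155,255,270),'scene0':(265,98,408,218)}.items():
    f=load(tag); hsv=cv2.cvtColor(f['color'],cv2.COLOR_RGB2HSV)
    m=np.zeros(hsv.shape[:2],np.uint8); m[y0:y1,x0:x1]=((hsv[...,1]<70)&(hsv[...,2]>90))[y0:y1,x0:x1]*255
    m=cv2.morphologyEx(m,cv2.MORPH_CLOSE,np.ones((5,5)))
    C=cloud(f)
    for c in cv2.findContours(m,cv2.RETR_EXTERNAL,cv2.CHAIN_APPROX_NONE)[0]:
        if cv2.contourArea(c)<150: continue
        r=cv2.minAreaRect(c); mm=np.zeros_like(m); cv2.drawContours(mm,[c],-1,255,-1)
        z=C[...,2][mm>0]
        print(tag,np.round(r[0],1),np.round(r[1],1),'plane.023:',np.round(onplane(f,r[0],.023),4),'box',np.round(onplane(f,cv2.boxPoints(r),.023)[:,:2],3).tolist(),'depth z pct',np.round(np.percentile(z,[10,50,90]),4))
f=load('top0'); C=cloud(f)
for p in [(368,213),(420,230),(330,200),(326,215),(326,230),(300,150),(344,236),(387,232),(370,197)]: print(p,np.round(C[p[1],p[0]],4))
img=f['color'][150:270,135:435,::-1]; cv2.imwrite('pics/crop_top.png',cv2.resize(img,None,fx=2.66,fy=2.66,interpolation=cv2.INTER_CUBIC))
E
```

```text
top0 [209.5 240.7] [14.8 59.7] plane.023: [[0.4675 0.1835 0.023 ]] box [[0.482, 0.265], [0.492, 0.106], [0.453, 0.103], [0.443, 0.262]] depth z pct [0.0217 0.0243 0.0265]
top0 [205.5 211.3] [14.8 59.8] plane.023: [[0.5456 0.1962 0.023 ]] box [[0.559, 0.278], [0.571, 0.118], [0.532, 0.115], [0.52, 0.274]] depth z pct [0.0223 0.0255 0.0351]
top0 [156.2 216.1] [28.  14.8] plane.023: [[0.5312 0.3289 0.023 ]] box [[0.568, 0.352], [0.57, 0.312], [0.495, 0.306], [0.493, 0.346]] depth z pct [0.022  0.0256 0.0349]
top0 [206.1 184.9] [15.1 59.9] plane.023: [[0.6169 0.1965 0.023 ]] box [[0.628, 0.28], [0.647, 0.119], [0.606, 0.114], [0.587, 0.274]] depth z pct [0.0224 0.0287 0.034 ]
scene0 [352.6 178.6] [15.6 54.2] plane.023: [[0.6162 0.1926 0.023 ]] box [[0.604, 0.111], [0.585, 0.282], [0.63, 0.279], [0.645, 0.11]] depth z pct [0.0208 0.0272 0.033 ]
scene0 [331.2 164.1] [14.7 52.9] plane.023: [[0.5442 0.1924 0.023 ]] box [[0.53, 0.113], [0.515, 0.282], [0.559, 0.276], [0.571, 0.109]] depth z pct [0.0205 0.0252 0.0346]
scene0 [306.5 151.9] [14.8 52.8] plane.023: [[0.4678 0.18   0.023 ]] box [[0.45, 0.101], [0.44, 0.271], [0.486, 0.262], [0.494, 0.095]] depth z pct [0.0205 0.0236 0.0264]
scene0 [356.  132.9] [26.7 14. ] plane.023: [[0.5309 0.3256 0.023 ]] box [[0.498, 0.298], [0.485, 0.347], [0.564, 0.354], [0.575, 0.305]] depth z pct [0.0151 0.0244 0.0332]
(368, 213) [ 0.543  -0.2272  0.0746]
(420, 230) [ 0.5022 -0.3748  0.037 ]
(330, 200) [ 0.5696 -0.1229  0.1287]
(326, 215) [ 0.5345 -0.1157  0.1083]
(326, 230) [ 0.4983 -0.1187  0.084 ]
(300, 150) [ 0.7209 -0.0562 -0.0023]
(344, 236) [ 0.4841 -0.1687  0.0562]
(387, 232) [ 0.4956 -0.281   0.0554]
(370, 197) [ 0.5798 -0.2236  0.1138]
```

View pics/crop_top.png

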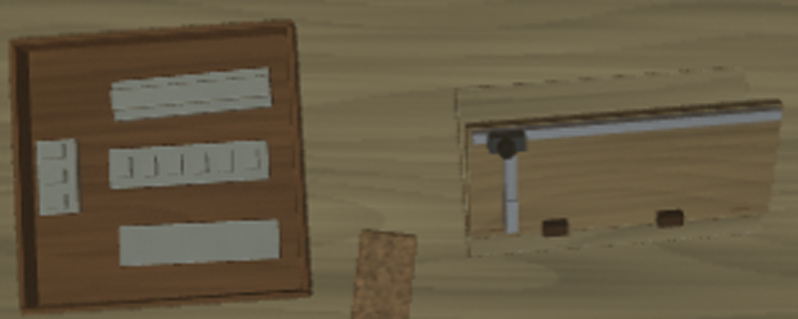

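The crop confirms it: the middle piece at crop (190,165) has six square teeth, while its neighbours are ridged above and plain below. Now I move the wrist over it.

>>> {"api": "arm_command", "payload": {
  "rows": [
    [85,[0.67,-0.69,0.1],[0,0,-0.4]],
    [85,[0.67,-0.69,0.1],[0,0,-0.4]],
    [85,[0.67,-0.69,0.1],[0,0,-0.4]],
    [85,[0.67,-0.69,0.1],[0,0,-0.4]],
    [85,[0.67,-0.69,0.1],[0,0,-0.4]],
    [85,[0.67,-0.69,0.1],[0,0,-0.4]],
    [85,[0.67,-0.69,0.1],[0,0,-0.4]],
    [85,[0.67,-0.69,0.1],[0,0,-0.4]]
  ]
}}

```text
time: 0.82
tool_pos: [0.347, 0.3977, 0.2621]
tool_rot: [0.002, 0.419, 0.908, 0.0]
contact_force: [0.3, 0.7, 0.5]
gripper_width: 0.998
grasp_force: 0.0
```

>>> {"api": "arm_command", "payload": {
  "rows": [
    [62,[0.67,-0.69,-0.1],[0,0,-0.407]],
    [62,[0.67,-0.69,-0.1],[0,0,-0.407]],
    [62,[0.67,-0.69,-0.1],[0,0,-0.407]],
    [62,[0.67,-0.69,-0.1],[0,0,-0.407]],
    [62,[0.67,-0.69,-0.1],[0,0,-0.407]],
    [62,[0.67,-0.69,-0.1],[0,0,-0.407]],
    [62,[0.67,-0.69,-0.1],[0,0,-0.407]],
    [62,[0.67,-0.69,-0.1],[0,0,-0.407]],
    [62,[0.67,-0.69,-0.1],[0,0,-0.407]],
    [62,[0.67,-0.69,-0.1],[0,0,-0.407]]
  ]
}}

```text
time: 1.65
tool_pos: [0.5434, 0.195, 0.2308]
tool_rot: [-0.001, 0.68, 0.733, -0.0]
contact_force: [-0.1, -0.1, -0.1]
gripper_width: 0.726
grasp_force: 0.0
```

```bash
python3 - <<'E'
from h import *
f=grab('wrist','w1'); s=monitor.state(); print({k:np.round(v,4).tolist() for k,v in s.items()})
E
```

```text
{'time': 1.7, 'joint_pos': [0.2165, -0.0598, 1.7255, 0.0005, 1.4765, 0.1411], 'joint_vel': [0.0143, -0.0118, 0.0025, -0.0027, -0.0006, -0.003], 'joint_efforts': [-0.8132, -33.9155, -37.0276, -0.0314, -0.0104, 0.0027], 'tool_pos': [0.5431, 0.1955, 0.2311], 'tool_rot': [-0.0003, 0.68, 0.7332, -0.0001], 'contact_force': [-0.3212, 0.3761, -0.3634], 'ft_torque': [0.009, -0.0023, 0.0112], 'grasp_force': 0.0, 'gripper_width': 0.7249}
```

View pics/w1.png

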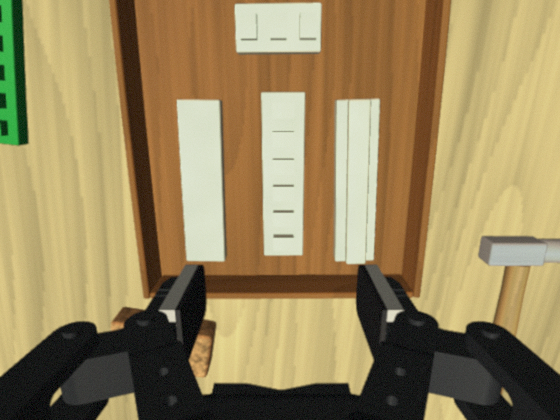

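The wrist view shows the six-tooth dentil at (283,174), between plain (203,180) and ridged (357,180). The fingers straddle column ~281.

```bash
cat >> h.py <<'E'
def pieces(f,box,z,amin=1000):
    x0,y0,x1,y1=box; hsv=cv2.cvtColor(f['color'],cv2.COLOR_RGB2HSV); m=np.zeros(hsv.shape[:2],np.uint8)
    m[y0:y1,x0:x1]=((hsv[...,1]<60)&(hsv[...,2]>100))[y0:y1,x0:x1]*255
    m=cv2.morphologyEx(m,cv2.MORPH_CLOSE,np.ones((7,7))); out=[]
    for c in cv2.findContours(m,cv2.RETR_EXTERNAL,cv2.CHAIN_APPROX_NONE)[0]:
        if cv2.contourArea(c)<amin: continue
        w=onplane(f,c.reshape(-1,2),z)[:,:2]; r=cv2.minAreaRect((w*1000).astype(np.float32)); out.append((c,r))
    return out
def tri(fa,ua,fb,ub):
    A,b=[],[]
    for f,u in((fa,ua),(fb,ub)):
        d,c=rays(f,u); d=d[0]/np.linalg.norm(d[0]); P=np.eye(3)-np.outer(d,d); A.append(P); b.append(P@c)
    return np.linalg.lstsq(np.vstack(A),np.hstack(b),rcond=None)[0]
E
python3 - <<'E'
from h import *
f=load('w1'); t=load('top0'); C=cloud(f)
for c,r in pieces(f,(150,0,400,268),.023):
    mm=np.zeros(f['z_map'].shape,np.uint8); cv2.drawContours(mm,[c],-1,255,-1); z=C[...,2][mm>0]
    print(np.round(cv2.minAreaRect(c)[0],1),'mm',np.round(r[0],1),np.round(r[1],1),round(r[2],2),'z',np.round(np.percentile(z,[5,20,50,80,95]),4))
print('top (0.023):',[ (np.round(r[0],1),np.round(r[1],1),round(r[2],2)) for c,r in pieces(t,(138,155,255,270),.023,150)])
print('tri centre', tri(f,cv2.minAreaRect(pieces(f,(240,60,320,268),.023)[0][0])[0],t,(205.5,211.3)))
print('floor z',[np.round(C[v,u],4) for v,u in((200,243),(200,320),(75,150))])
E
```

```text
[201.1 180. ] mm [466.8 184.2] [ 40.5 158.5] 3.47 z [0.0219 0.0227 0.0234 0.0241 0.0247]
[356.5 181. ] mm [615.3 193.6] [ 40.5 162.3] 6.03 z [0.0223 0.0232 0.0297 0.0316 0.0324]
[282.5 173. ] mm [544.5 196.8] [ 39.8 158. ] 4.21 z [0.0223 0.023  0.0239 0.0331 0.0342]
[277.5  26.5] mm [530.  329.9] [74.3 42.5] 4.9 z [0.0197 0.0227 0.0238 0.0331 0.0342]
top (0.023): [(array([467.5, 183.7]), array([ 39.1, 158.8]), 3.57), (array([545.8, 196.4]), array([ 39.4, 159.4]), 4.4), (array([531.2, 329. ]), array([74.4, 39.5]), 5.33), (array([617. , 196.3]), array([ 39.3, 159.2]), 6.13)]
tri centre [0.54542295 0.19878    0.00941524]
floor z [array([0.5059, 0.1675, 0.0062]), array([0.5847, 0.1732, 0.006 ]), array([0.4127, 0.2828, 0.0064])]
```

>>> {"api": "arm_command", "payload": {
  "rows": [
    [60,[0.005,0.003,-0.13],[0,0,0]],
    [60,[0.005,0.003,-0.26],[0,0,0]],
    [60,[0.005,0.003,-0.39],[0,0,0]],
    [60,[0.005,0.003,-0.52],[0,0,0]],
    [60,[0.005,0.003,-0.6],[0,0,0]],
    [60,[0.005,0.003,-0.65],[0,0,0]],
    [60,[0.005,0.003,-0.69],[0,0,0]],
    [60,[0.005,0.003,-0.72],[0,0,0]],
    [60,[0.005,0.003,-0.735],[0,0,0]],
    [60,[0.005,0.003,-0.735],[0,0,0]],
    [50,[0.005,0.003,-0.735],[0,0,0]],
    [45,[0.005,0.003,-0.735],[0,0,0]]
  ]
}}

```text
time: 2.7
tool_pos: [0.5464, 0.196, 0.0123]
tool_rot: [0.001, 0.68, 0.733, 0.001]
contact_force: [0.5, -0.6, 0.2]
gripper_width: 0.526
grasp_force: 0.0
```

>>> {"api": "arm_command", "payload": {
  "rows": [
    [42,[0,0,0],[0,0,0]],
    [41,[0,0,0],[0,0,0]],
    [40.5,[0,0,0],[0,0,0]],
    [40,[0,0,0],[0,0,0]]
  ]
}}

```text
time: 3.03
tool_pos: [0.5455, 0.1956, 0.0112]
tool_rot: [0.0, 0.68, 0.733, 0.0]
contact_force: [-0.0, 0.7, 0.3]
gripper_width: 0.469
grasp_force: 0.4
```

>>> {"api": "arm_command", "payload": {
  "rows": [
    [39.7,[0,0,0],[0,0,0]],
    [39.7,[0,0,0],[0,0,0]]
  ]
}}

```text
time: 3.2
tool_pos: [0.5455, 0.1956, 0.0112]
tool_rot: [0.0, 0.68, 0.733, 0.0]
contact_force: [0.0, -0.6, 2.0]
gripper_width: 0.467
grasp_force: 6.4
```

>>> {"api": "arm_command", "payload": {
  "rows": [
    [39.4,[0,0,0],[0,0,0]],
    [39.4,[0,0,0],[0,0,0]]
  ]
}}

```text
time: 3.37
tool_pos: [0.5455, 0.1956, 0.0112]
tool_rot: [0.0, 0.68, 0.733, 0.0]
contact_force: [-1.5, -1.1, 3.0]
gripper_width: 0.458
grasp_force: 12.6
```

>>> {"api": "arm_command", "payload": {
  "rows": [
    [39.1,[0,0,0],[0,0,0]],
    [39.1,[0,0,0],[0,0,0]]
  ]
}}

```text
time: 3.53
tool_pos: [0.5455, 0.1956, 0.0113]
tool_rot: [0.0, 0.68, 0.733, 0.0]
contact_force: [-0.7, -0.6, 5.7]
gripper_width: 0.461
grasp_force: 18.8
```

>>> {"api": "arm_command", "payload": {
  "rows": [
    [38.8,[0,0,0],[0,0,0]],
    [38.6,[0,0,0],[0,0,0]],
    [38.6,[0,0,0],[0,0,0]]
  ]
}}

```text
time: 3.78
tool_pos: [0.5455, 0.1956, 0.0113]
tool_rot: [0.0, 0.68, 0.733, 0.0]
contact_force: [-1.7, -0.8, 6.5]
gripper_width: 0.458
grasp_force: 29.1
```

>>> {"api": "arm_command", "payload": {
  "rows": [
    [38.6,[0,0,0.01],[0,0,0]],
    [38.6,[0,0,0.03],[0,0,0]],
    [38.6,[0,0,0.07],[0,0,0]],
    [38.6,[0,0,0.15],[0,0,0]],
    [38.6,[0,0,0.25],[0,0,0]],
    [38.6,[0,0,0.35],[0,0,0]],
    [38.6,[0,0,0.45],[0,0,0]],
    [38.6,[0,0,0.55],[0,0,0]],
    [38.6,[0,0,0.63],[0,0,0]],
    [38.6,[0,0,0.68],[0,0,0]],
    [38.6,[0,0,0.7],[0,0,0]],
    [38.6,[0,0,0.7],[0,0,0]]
  ]
}}

```text
time: 4.78
tool_pos: [0.5461, 0.1958, 0.2234]
tool_rot: [0.001, 0.68, 0.733, 0.002]
contact_force: [0.6, -0.8, -1.3]
gripper_width: 0.459
grasp_force: 29.0
```

```bash
python3 - <<'E'
from h import *
grab('top','top1'); grab('scene','scene1'); grab('wrist','w2'); s=monitor.state(); print({k:np.round(v,4).tolist() for k,v in s.items()})
f=load('top1'); C=cloud(f)
t=load('top0'); C0=cloud(t)
# cradle board plane from depth (top0): board points
m=np.zeros(C.shape[:2],bool)
P=C0[203:226,345:418].reshape(-1,3); P=P[P[:,2]>.02]
c=P.mean(0); n=np.linalg.svd(P-c)[2][2]; n*=np.sign(n[2]); print('board n',np.round(n,4),'tilt',np.degrees(np.arccos(n[2])),'yaw',np.degrees(np.arctan2(-n[1],-n[0])),'c',c.round(4),'rms',np.std((P-c)@n))
img=t['color'][180:250,298:438,::-1]; cv2.imwrite('pics/crop_jig.png',cv2.resize(img,None,fx=5.7,fy=5.7,interpolation=cv2.INTER_CUBIC))
E
```

```text
{'time': 4.9333, 'joint_pos': [0.216, -0.0479, 1.7345, 0.0, 1.4581, 0.1416], 'joint_vel': [-0.0007, 0.0089, 0.009, -0.0003, 0.0002, -0.0003], 'joint_efforts': [0.0149, -36.8848, -38.9605, 0.0034, -0.0118, 0.0], 'tool_pos': [0.5443, 0.1954, 0.2189], 'tool_rot': [-0.0009, 0.6803, 0.7329, -0.0013], 'contact_force': [-0.8871, 0.1562, -2.3987], 'ft_torque': [-0.0417, 0.0262, 0.0412], 'grasp_force': 29.0389, 'gripper_width': 0.4579}
board n [-0.9997 -0.0191  0.012 ] tilt 89.31002174914718 yaw 1.092951766781308 c [ 0.5407 -0.2608  0.0751] rms 0.016550764137897585
```

View pics/w2.png

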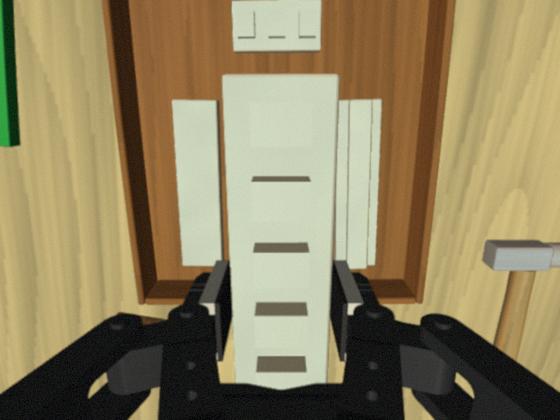

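The dentil is held between the pads (rows 75–385, centred on column ~280), and its crate neighbours are undisturbed. Next I measure the jig.

```bash
cat >> h.py <<'E'
def plane(P,it=4):
    for _ in range(it):
        c=np.median(P,0) if _==0 else P.mean(0); n=np.linalg.svd(P-c,full_matrices=False)[2][2]; n*=np.sign(n[2]); e=(P-c)@n
        P=P[np.abs(e)<2.5*max(np.median(np.abs(e)),5e-4)*1.5]
    return P.mean(0),n,np.std((P-P.mean(0))@n),len(P)
E
python3 - <<'E'
from h import *
for tag,poly in {'top0':[(345,206),(418,202),(418,224),(345,229)],'scene0':[(230,240),(240,246),(205,290),(192,285)]}.items():
    f=load(tag); C=cloud(f); m=np.zeros(C.shape[:2],np.uint8); cv2.fillPoly(m,[np.array(poly)],255)
    P=C[(m>0)&(f['z_map']>.1)]; P=P[(P[:,2]>.02)&(P[:,2]<.16)]
    c,n,r,k=plane(P); print(tag,len(P),k,'n',n.round(4),'tilt',np.degrees(np.arccos(n[2])).round(2),'yaw',np.degrees(np.arctan2(-n[1],-n[0])).round(2),'c',c.round(4),'rms',r.round(4))
    print('  x-line where z=.045 at centre y: x=',c[0]+n[2]/(-n[0])*(.045-c[2]) )
E
```

```text
top0 1735 1697 n [-0.5718 -0.0524  0.8187] tilt 35.05 yaw 5.24 c [ 0.5378 -0.2625  0.0705] rms 0.0015
  x-line where z=.045 at centre y: x= 0.5013272273687193
scene0 767 764 n [-0.5777 -0.0414  0.8152] tilt 35.39 yaw 4.09 c [ 0.5398 -0.2351  0.0737] rms 0.0012
  x-line where z=.045 at centre y: x= 0.49925998286182494
```

View pics/crop_jig.png

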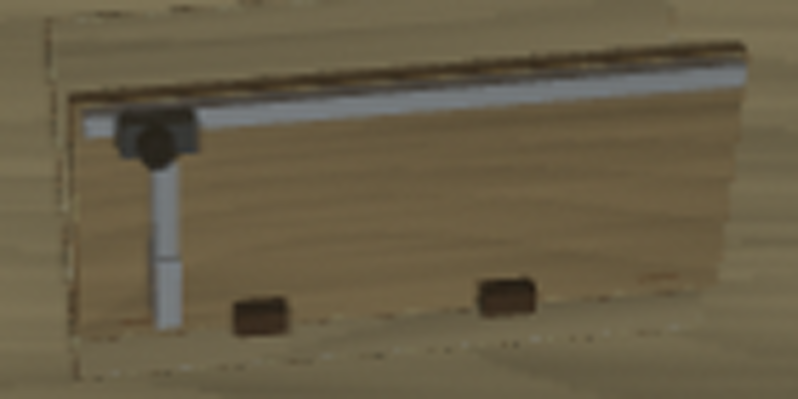

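The jig crop shows the lips at full-frame pixels (343.6,235.4) and (386.9,232.3), and the stop plate at (327.5,232) with its –y face at column ~330. I travel over the jig at height, then tilt.

>>> {"api": "arm_command", "payload": {
  "rows": [
    [38.6,[0,-0.06,0.05],[0,0,0]],
    [38.6,[-0.01,-0.17,0.1],[0,0,0]],
    [38.6,[-0.02,-0.29,0.1],[0,0,0]],
    [38.6,[-0.04,-0.41,0.1],[0,0,0]],
    [38.6,[-0.06,-0.53,0.1],[0,0,0]],
    [38.6,[-0.08,-0.65,0.1],[0,0,0]],
    [38.6,[-0.1,-0.77,0.1],[0,0,0]],
    [38.6,[-0.12,-0.89,0.1],[0,0,0]],
    [38.6,[-0.14,-0.97,0.1],[0,0,0]],
    [38.6,[-0.14,-1.0,0.1],[0,0,0]],
    [38.6,[-0.14,-1.0,0.1],[0,0,0]]
  ]
}}

```text
time: 5.85
tool_pos: [0.5024, -0.1059, 0.2489]
tool_rot: [-0.001, 0.682, 0.732, -0.001]
contact_force: [-0.2, 0.4, -2.1]
gripper_width: 0.455
grasp_force: 29.1
```

>>> {"api": "arm_command", "payload": {
  "rows": [
    [38.6,[-0.05,-0.05,-0.05],[0.004,-0.06,0]],
    [38.6,[-0.1,-0.15,-0.05],[0.01,-0.13,0]],
    [38.6,[-0.15,-0.25,-0.05],[0.016,-0.2,0]],
    [38.6,[-0.2,-0.35,-0.05],[0.022,-0.27,0]],
    [38.6,[-0.24,-0.45,-0.1],[0.028,-0.33,0]],
    [38.6,[-0.24,-0.5,-0.1],[0.034,-0.387,0]],
    [38.6,[-0.24,-0.52,-0.1],[0.034,-0.387,0]],
    [38.6,[-0.24,-0.52,-0.1],[0.034,-0.387,0]],
    [38.6,[-0.24,-0.52,-0.1],[0.034,-0.387,0]]
  ]
}}

```text
time: 6.6
tool_pos: [0.432, -0.2596, 0.221]
tool_rot: [0.201, 0.649, 0.7, 0.223]
contact_force: [0.4, -0.2, -1.2]
gripper_width: 0.462
grasp_force: 29.3
```

```bash
python3 - <<'E'
from h import *
grab('wrist','w3'); s=monitor.state(); print({k:np.round(v,4).tolist() for k,v in s.items()})
E
```

```text
{'time': 6.65, 'joint_pos': [-0.9799, -0.5381, 2.2045, 0.5666, 1.2115, -1.1892], 'joint_vel': [0.0115, -0.0034, -0.0059, 0.0027, -0.0046, -0.0065], 'joint_efforts': [-0.7971, -15.8452, -38.5722, 1.7812, -0.752, 0.0109], 'tool_pos': [0.4324, -0.2593, 0.2215], 'tool_rot': [0.2009, 0.648, 0.7, 0.223], 'contact_force': [0.6678, -0.0686, -1.1007], 'ft_torque': [-0.0662, 0.4638, 0.0272], 'grasp_force': 29.2751, 'gripper_width': 0.4566}
```

View pics/w3.png

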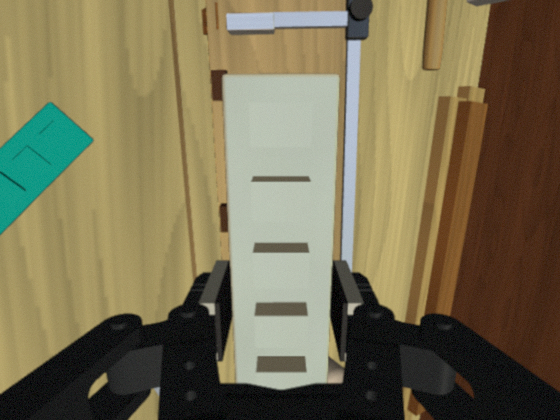

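The wrist view shows the stop plate at (228–275, 14–33), the lips' left parts at (218,85) and (224,218), and the rail edge at column ~345–350. All are well placed for measuring.

```bash
cat > m.py <<'E'
from h import *
import sys
f=load(sys.argv[1]); C=cloud(f); Z=f['z_map']
def reg(x0,y0,x1,y1):
    P=C[y0:y1,x0:x1][Z[y0:y1,x0:x1]>.05]; return P
P=np.vstack([reg(240,42,340,68),reg(342,80,345,82)])
P=np.vstack([reg(240,40,342,68)])
# grow: all points near that plane
c,n,r,k=plane(P)
for _ in range(3):
    Q=C[(Z>.05)&(np.abs((C-c)@n)<.004)&(np.linalg.norm(C-c,axis=2)<.3)]; c2,n,r,k=plane(Q); c=c2
print('plane tilt',np.degrees(np.arccos(n[2])).round(2),'yaw',np.degrees(np.arctan2(-n[1],-n[0])).round(2),'rms',r,k)
# rail: height 10mm above board; y direction from rail points
psi=np.arctan2(-n[1],-n[0])
Y=np.cross(n,[np.cos(psi),np.sin(psi),0]); Y/=np.linalg.norm(Y); Y*=np.sign(Y[1])
X=np.cross(Y,n)
L=(C-c)@np.array([X,Y,n]).T; valid=Z>.05
h=valid&(np.abs(L[...,2]-.010)<.003)&(np.abs(L[...,0]-.06)<.06)
np.save('L.npy',L)
z0=lambda p: c+X*0
# horizontal-consistent origin: lip line at world z=.045
d=(.045-c[2])/X[2]; O=c+X*d
print('X',X.round(4),'Y',Y.round(4),'N',n.round(4),'O(line pt)',O.round(4))
U=(C-O)@np.array([X,Y,n]).T
pickle.dump((O,X,Y,n,U),open('fr.pkl','wb'))
# rail edges per row
for lo,hi,nm in ((.085,.12,'rail'),):
    rows=[]
    for v in range(45,255,3):
        m=valid[v]&(U[v,:,0]>.07)&(U[v,:,0]<.125)&(U[v,:,2]>.006)&(U[v,:,2]<.016)
        if m.sum()>4: rows.append((np.median(U[v,m,1]),U[v,m,0].min(),U[v,m,0].max(),np.median(U[v,m,2])))
    R=np.array(rows); a=np.polyfit(R[:,0],R[:,1],1); b=np.polyfit(R[:,0],R[:,2],1); print('rail x lo fit',a,'hi',b,'z',np.median(R[:,3]),len(R))
E
python3 m.py w3; python3 - <<'E'
from h import *
O,X,Y,n,U=pickle.load(open('fr.pkl','rb')); f=load('w3')
for nm,(x0,y0,x1,y1) in {'lipA':(205,66,224,104),'lipB':(210,200,229,236),'plate':(226,8,276,36)}.items():
    u=U[y0:y1,x0:x1]; m=(f['z_map'][y0:y1,x0:x1]>.05)&(u[...,2]>.008)&(u[...,2]<.03)
    p=u[m]; print(nm,len(p),np.percentile(p,[2,10,50,90,98],axis=0).round(4).tolist())
g=cv2.cvtColor(f['color'],cv2.COLOR_RGB2GRAY)
print('col250 rows',g[5:50,250].tolist()); print('z',(U[5:50,250,2]*1000).round(1).tolist()); print('y',(U[5:50,250,1]*1000).round(1).tolist())
E
```

```text
plane tilt 34.97 yaw 5.13 rms 0.0009347852120585851 13388
X [0.8162 0.0733 0.5731] Y [-0.0894  0.996   0.    ] N [-0.5709 -0.0513  0.8195] O(line pt) [ 0.4937 -0.1764  0.045 ]
rail x lo fit [0.00050953 0.09897552] hi [0.00065443 0.10854976] z 0.009855448484887288 70
lipA 335 [[-0.0106, -0.0023, 0.0102], [-0.01, 0.0, 0.011], [-0.0064, 0.0094, 0.012], [-0.0027, 0.0186, 0.0129], [-0.0015, 0.0201, 0.0133]]
lipB 204 [[-0.0111, -0.1166, 0.0102], [-0.0106, -0.1148, 0.0109], [-0.0078, -0.1046, 0.0118], [-0.005, -0.0949, 0.0125], [-0.0045, -0.0933, 0.0132]]
plate 1044 [[0.0058, 0.0473, 0.0103], [0.0088, 0.0475, 0.0175], [0.0238, 0.0526, 0.0232], [0.0381, 0.0583, 0.0243], [0.0411, 0.0596, 0.025]]
col250 rows [149, 149, 157, 155, 151, 156, 154, 155, 174, 193, 194, 191, 189, 190, 188, 190, 191, 191, 190, 186, 191, 189, 193, 188, 159, 97, 79, 82, 86, 110, 140, 154, 153, 150, 146, 146, 145, 146, 145, 143, 143, 142, 143, 143, 143]
z [-0.4, -0.5, 0.1, 1.6, -0.2, 0.0, -0.1, 23.0, 23.6, 22.7, 24.2, 24.3, 22.2, 22.3, 24.3, 24.2, 23.3, 24.2, 25.4, 24.3, 24.1, 22.4, 23.1, 25.5, 23.4, 20.7, 17.3, 15.7, 9.3, 5.7, 1.0, -1.0, 1.3, 0.9, -0.6, 0.1, 0.2, 0.5, 1.3, -0.4, -0.4, -1.1, 1.2, -0.7, -0.1]
y [70.1, 69.3, 68.5, 67.4, 67.1, 66.3, 65.6, 59.8, 59.0, 58.5, 57.5, 56.8, 56.5, 55.8, 54.7, 54.1, 53.5, 52.7, 51.8, 51.3, 50.6, 50.2, 49.4, 48.3, 48.0, 47.7, 47.6, 47.2, 47.6, 47.4, 47.5, 47.0, 45.9, 45.2, 44.7, 43.8, 43.0, 42.2, 41.3, 40.8, 40.1, 39.4, 38.3, 37.8, 36.9]
```

```bash
cat > d.py <<'E'
from h import *
from scipy.spatial.transform import Rotation as Ro
import sys
tag=sys.argv[1]; O,X,Y,n,_=pickle.load(open('fr.pkl','rb')); B=np.array([X,Y,n]); f=load(tag); C=cloud(f); U=(C-O)@B.T; Z=f['z_map']
s=monitor.state(); q=s['tool_rot']; T=Ro.from_quat(np.r_[q[1:],q[0]]).as_matrix(); p=B@(s['tool_pos']-O); print('TCP cradle mm',(p*1000).round(1),'tool axes in cradle\n',(B@T).round(4))
D=np.array([Y,X,-n]).T  # desired tool axes as columns
w=Ro.from_matrix(D@T.T).as_rotvec(); print('turn needed units',(w/(np.pi/2)).round(4),'deg',np.degrees(w).round(2))
# dentil points: between pads, in tool frame
V=(C-s['tool_pos'])@T; m=(Z>.05)&(np.abs(V[...,1])<.026)&(V[...,2]>-.045)&(V[...,2]<.005)&(V[...,0]>.015)&(V[...,0]<.1)
v=V[m]; slab=v[(np.abs(v[:,1])>.012)&(np.abs(v[:,1])<.019)&(v[:,0]<.078)]
hz=np.median(slab[:,2]); a=np.linalg.lstsq(np.c_[slab[:,:2],np.ones(len(slab))],slab[:,2],rcond=None)[0]
teeth=v[(np.abs(v[:,1])<.008)]; 
e=v[np.abs(v[:,2]-hz)<.004]
print('slab face tool z mm',hz*1000,'tilt deg (about y: dz/dx, about x: dz/dy)',np.degrees(a[:2]),'teeth z',np.percentile(teeth[:,2],[5,25])*1000)
# per column ends
ends=[];
for x in np.arange(-.018,.019,.004):
    g=e[np.abs(e[:,1]-x)<.002]; ends.append(g[:,0].max()*1000)
print('end x tool',np.round(ends,1)); 
g=e[(e[:,0]>.04)&(e[:,0]<.075)]
for xx in(.042,.05,.06,.07):
    k=g[np.abs(g[:,0]-xx)<.004]; print('side edges',k[:,1].min()*1000,k[:,1].max()*1000)
E
python3 d.py w3
```

```text
TCP cradle mm [ 45.1 -77.1 183.9] tool axes in cradle
 [[ 1.270e-02  9.999e-01 -6.000e-04]
 [ 9.999e-01 -1.270e-02  7.000e-04]
 [ 7.000e-04 -7.000e-04 -1.000e+00]]
turn needed units [-0.0049 -0.0009  0.0064] deg [-0.44 -0.08  0.57]
slab face tool z mm -12.090187694047815 tilt deg (about y: dz/dx, about x: dz/dy) [0.06613791 0.13349957] teeth z [-22.88562397 -22.14756667]
end x tool [80.3 80.3 80.4 80.3 80.3 80.3 80.3 80.2 80.2 80.3]
side edges -20.822328648008934 19.40363086719803
side edges -20.8881260888217 19.397985586654848
side edges -20.863726816701313 19.35070885930561
side edges -20.694947143262016 19.313490992747134
```

>>> {"api": "arm_command", "payload": {
  "rows": [
    [38.6,[0.02,0.01,-0.04],[-0.005,-0.001,0.006]],
    [38.6,[0.06,0.03,-0.12],[-0.005,-0.001,0.006]],
    [38.6,[0.11,0.05,-0.21],[-0.005,-0.001,0.006]],
    [38.6,[0.16,0.07,-0.3],[-0.005,-0.001,0.006]],
    [38.6,[0.2,0.09,-0.38],[-0.005,-0.001,0.006]],
    [38.6,[0.225,0.1,-0.43],[-0.005,-0.001,0.006]],
    [38.6,[0.236,0.105,-0.455],[-0.005,-0.001,0.006]],
    [38.6,[0.236,0.105,-0.455],[-0.005,-0.001,0.006]],
    [38.6,[0.236,0.105,-0.455],[-0.005,-0.001,0.006]],
    [38.6,[0.236,0.105,-0.455],[-0.005,-0.001,0.006]],
    [38.6,[0.236,0.105,-0.455],[-0.005,-0.001,0.006]]
  ]
}}

```text
time: 7.57
tool_pos: [0.5029, -0.2298, 0.0864]
tool_rot: [0.205, 0.644, 0.703, 0.221]
contact_force: [0.1, 0.0, -1.8]
gripper_width: 0.459
grasp_force: 29.3
```

```bash
python3 - <<'E'
from h import *
grab('wrist','w4'); s=monitor.state(); print({k:np.round(v,4).tolist() for k,v in s.items() if k!='joint_efforts'})
E
python3 d.py w4; python3 - <<'E'
from h import *
O,X,Y,n,_=pickle.load(open('fr.pkl','rb')); f=load('w4'); C=cloud(f); U=(C-O)@np.array([X,Y,n]).T; Z=f['z_map']>.05
m=Z&(U[...,2]>.006)&(U[...,2]<.0225)&(U[...,0]>.008)&(U[...,0]<.036)&(U[...,1]>.04)&(U[...,1]<.07)
print('stop face y',np.percentile(U[m][:,1],[5,25,50,75]).round(4),m.sum())
m=Z&(U[...,2]>.022)&(U[...,2]<.027)&(U[...,0]>.0)&(U[...,0]<.045)&(U[...,1]>.04)&(U[...,1]<.07)
print('plate top',np.percentile(U[m],[2,50,98],axis=0).round(4).tolist())
m=Z&(np.abs(U[...,0]-.06)<.02)&(U[...,1]>0)&(U[...,1]<.04); print('board z',np.median(U[m][:,2]))
m=Z&(np.abs(U[...,2]-.012)<.002)&(np.abs(U[...,0]+.006)<.012)&(np.abs(U[...,1]-.01)<.008); print('lip x',np.percentile(U[m][:,0],[2,98]) if m.any() else None,m.sum())
E
```

```text
{'time': 7.6167, 'joint_pos': [-0.7949, -0.247, 2.2389, 0.6385, 0.8363, -1.2432], 'joint_vel': [-0.004, 0.0017, 0.0088, -0.0002, -0.0008, -0.0013], 'tool_pos': [0.5027, -0.2299, 0.0862], 'tool_rot': [0.205, 0.6443, 0.7027, 0.2215], 'contact_force': [0.0706, 0.1457, -2.1527], 'ft_torque': [-0.008, 0.4697, -0.0362], 'grasp_force': 29.2773, 'gripper_width': 0.4598}
TCP cradle mm [ 27.1 -54.1  31.4] tool axes in cradle
 [[ 0.0015  1.      0.0028]
 [ 1.     -0.0015 -0.0044]
 [-0.0044  0.0028 -1.    ]]
turn needed units [0.0016 0.0019 0.0024] deg [0.14 0.17 0.22]
slab face tool z mm -12.28072193831933 tilt deg (about y: dz/dx, about x: dz/dy) [0.12315739 0.04638331] teeth z [-23.08352611 -22.32911369]
end x tool [80.6 80.6 80.5 80.5 80.6 80.6 80.6 80.5 80.6 80.6]
side edges -20.038273318070054 20.199084585416056
side edges -19.994799745295218 20.170463560421833
side edges -20.165676535879943 20.01682048580615
side edges -19.890408483327715 20.22106694660041
stop face y [0.0476 0.0478 0.0479 0.048 ] 748
plate top [[0.0057, 0.0478, 0.0221], [0.0239, 0.0508, 0.0234], [0.0435, 0.0537, 0.0249]]
board z 0.00022369857933687083
lip x [-0.01083579  0.00085203] 1072
```

View pics/w4.png

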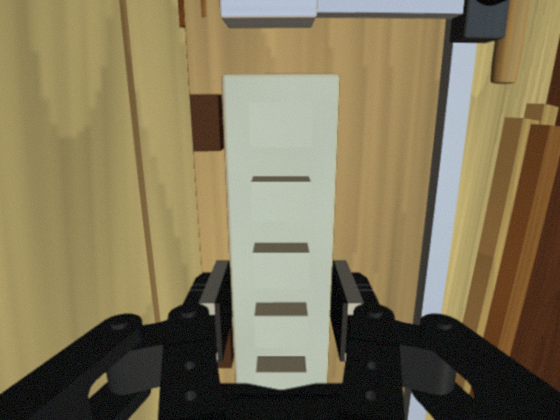

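The wrist view shows the stop face at row ~22, the dentil's end at row 75 (about 21 mm short of the stop), and the near lip at (207,122), clear of the dentil's left edge. I approach to 3 mm above the board.

>>> {"api": "arm_command", "payload": {
  "rows": [
    [38.6,[0.012,0.015,-0.025],[0.002,0.002,0.002]],
    [38.6,[0.024,0.03,-0.05],[0.002,0.002,0.002]],
    [38.6,[0.031,0.039,-0.066],[0.002,0.002,0.002]],
    [38.6,[0.034,0.043,-0.073],[0.002,0.002,0.002]],
    [38.6,[0.034,0.043,-0.073],[0.002,0.002,0.002]],
    [38.6,[0.034,0.043,-0.073],[0.002,0.002,0.002]],
    [38.6,[0.034,0.043,-0.073],[0.002,0.002,0.002]],
    [38.6,[0.034,0.043,-0.073],[0.002,0.002,0.002]]
  ]
}}

```text
time: 8.28
tool_pos: [0.5123, -0.2161, 0.0626]
tool_rot: [0.201, 0.644, 0.704, 0.222]
contact_force: [0.3, 0.5, -1.6]
gripper_width: 0.459
grasp_force: 29.3
```

```bash
cat > st.py <<'E'
from h import *
from scipy.spatial.transform import Rotation as Ro
O,X,Y,n,_=pickle.load(open('fr.pkl','rb')); B=np.array([X,Y,n])
s=monitor.state(); q=s['tool_rot']; T=Ro.from_quat(np.r_[q[1:],q[0]]).as_matrix(); p=B@(s['tool_pos']-O)
w=Ro.from_matrix(np.array([Y,X,-n]).T@T.T).as_rotvec()
print('t',s['time'],'TCP cradle mm',(p*1000).round(2),'F cradle',(B@s['contact_force']).round(2),'torque',(B@s['ft_torque']).round(3),'grip',s['grasp_force'].round(1),'turn err deg',np.degrees(w).round(2))
E
python3 st.py; python3 st.py
```

```text
Traceback (most recent call last):
  File "st.py", line 6, in <module>
    print('t',s['time'],'TCP cradle mm',(p*1000).round(2),'F cradle',(B@s['contact_force']).round(2),'torque',(B@s['ft_torque']).round(3),'grip',s['grasp_force'].round(1),'turn err deg',np.degrees(w).round(2))
                                                                                                                                                 ^^^^^^^^^^^^^^^^^^^^^^
AttributeError: 'float' object has no attribute 'round'
Traceback (most recent call last):
  File "st.py", line 6, in <module>
    print('t',s['time'],'TCP cradle mm',(p*1000).round(2),'F cradle',(B@s['contact_force']).round(2),'torque',(B@s['ft_torque']).round(3),'grip',s['grasp_force'].round(1),'turn err deg',np.degrees(w).round(2))
                                                                                                                                                 ^^^^^^^^^^^^^^^^^^^^^^
AttributeError: 'float' object has no attribute 'round'
```

```bash
sed -i "s/s\['grasp_force'\].round(1)/round(float(s['grasp_force']),1)/" st.py; python3 st.py
```

```text
t 8.2833 TCP cradle mm [ 22.33 -41.22   5.81] F cradle [-0.65  0.51 -1.49] torque [0.036 0.473 0.012] grip 29.3 turn err deg [-0.16 -0.13  0.02]
```

>>> {"api": "arm_command", "payload": {
  "rows": [
    [38.6,[0.001,0,-0.0014],[0,0,0]],
    [38.6,[0.0019,0.0002,-0.0027],[0,0,0]],
    [38.6,[0.0019,0.0002,-0.0027],[0,0,0]],
    [38.6,[0.0019,0.0002,-0.0027],[0,0,0]]
  ]
}}

```text
time: 8.62
tool_pos: [0.5128, -0.216, 0.0616]
tool_rot: [0.201, 0.644, 0.704, 0.222]
contact_force: [-0.5, -0.7, -2.0]
gripper_width: 0.455
grasp_force: 29.3
```

```bash
python3 st.py
```

```text
t 8.6167 TCP cradle mm [ 22.21 -41.14   4.73] F cradle [-1.65 -0.61 -1.33] torque [-0.042  0.485 -0.011] grip 29.3 turn err deg [-0.16 -0.13  0.02]
```

>>> {"api": "arm_command", "payload": {
  "rows": [
    [38.6,[0.0005,0,-0.0007],[0,0,0]],
    [38.6,[0.001,0.0001,-0.0014],[0,0,0]],
    [38.6,[0.001,0.0001,-0.0014],[0,0,0]],
    [38.6,[0.001,0.0001,-0.0014],[0,0,0]]
  ]
}}

```text
time: 8.95
tool_pos: [0.5131, -0.2159, 0.0612]
tool_rot: [0.201, 0.644, 0.704, 0.222]
contact_force: [0.3, -0.4, -2.7]
gripper_width: 0.455
grasp_force: 29.3
```

```bash
python3 st.py
```

```text
t 8.95 TCP cradle mm [ 22.22 -41.1    4.18] F cradle [-1.32 -0.39 -2.34] torque [ 0.005  0.431 -0.064] grip 29.3 turn err deg [-0.16 -0.14  0.01]
```

>>> {"api": "arm_command", "payload": {
  "rows": [
    [38.6,[0.0006,0.0001,-0.0008],[0,0,0]],
    [38.6,[0.0006,0.0001,-0.0008],[0,0,0]],
    [38.6,[0.0006,0.0001,-0.0008],[0,0,0]]
  ]
}}

```text
time: 9.2
tool_pos: [0.5133, -0.2159, 0.0609]
tool_rot: [0.201, 0.644, 0.704, 0.222]
contact_force: [-0.1, 0.1, -1.8]
gripper_width: 0.46
grasp_force: 29.3
```

```bash
python3 st.py
```

```text
t 9.2 TCP cradle mm [ 22.27 -41.09   3.89] F cradle [-1.16  0.09 -1.42] torque [-0.035  0.469 -0.032] grip 29.3 turn err deg [-0.16 -0.13  0.01]
```

>>> {"api": "arm_command", "payload": {
  "rows": [
    [38.6,[0.0006,0.0001,-0.0008],[0,0,0]],
    [38.6,[0.0006,0.0001,-0.0008],[0,0,0]],
    [38.6,[0.0006,0.0001,-0.0008],[0,0,0]]
  ]
}}

```text
time: 9.45
tool_pos: [0.5135, -0.2158, 0.0608]
tool_rot: [0.201, 0.644, 0.704, 0.222]
contact_force: [-3.2, 0.7, 0.7]
gripper_width: 0.458
grasp_force: 29.6
```

```bash
python3 st.py
```

```text
t 9.45 TCP cradle mm [ 22.29 -41.06   3.68] F cradle [-2.15  1.    2.32] torque [0.087 0.571 0.018] grip 29.6 turn err deg [-0.16 -0.14 -0.  ]
```

>>> {"api": "arm_command", "payload": {
  "rows": [
    [38.6,[-0.0006,0,0.0008],[0,0,0]],
    [38.6,[-0.002,0.007,0.0004],[0,0,0]],
    [38.6,[-0.004,0.014,-0.0002],[0,0,0]],
    [38.6,[-0.0052,0.0206,-0.0011],[0,0,0]],
    [38.6,[-0.0052,0.0206,-0.0011],[0,0,0]],
    [38.6,[-0.0052,0.0206,-0.0011],[0,0,0]],
    [38.6,[-0.0052,0.0206,-0.0011],[0,0,0]]
  ]
}}

```text
time: 10.03
tool_pos: [0.5119, -0.2096, 0.0604]
tool_rot: [0.201, 0.644, 0.704, 0.222]
contact_force: [-0.6, -0.2, -2.1]
gripper_width: 0.461
grasp_force: 29.3
```

```bash
python3 - <<'E'
from h import *
grab('wrist','w5')
O,X,Y,n,_=pickle.load(open('fr.pkl','rb')); f=load('w5'); C=cloud(f); U=(C-O)@np.array([X,Y,n]).T; Z=f['z_map']>.05
def q(m,i,p=[2,50,98]): return np.percentile(U[m][:,i]*1000,p).round(2),int(m.sum())
m=Z&(np.abs(U[...,0]-.02)<.015)&(U[...,2]>.0)&(U[...,1]>.035)&(U[...,1]<.065)
print('stop top near edge y',q(m&(U[...,2]>.0222)&(U[...,2]<.027),1)); print('stop face',q(m&(U[...,2]>.018)&(U[...,2]<.0215),1))
d=Z&(np.abs(U[...,2]-.016)<.002)&(U[...,0]>.002)&(U[...,0]<.04)&(U[...,1]<.0475)&(U[...,1]>.01)
print('dentil y end',q(d,1),'x',q(d,0,[1,50,99]),'z',q(d,2))
l=Z&(np.abs(U[...,2]-.012)<.0015)&(U[...,0]<.004)&(U[...,0]>-.02)&(np.abs(U[...,1]-.009)<.009); print('lip x',q(l,0,[1,50,99]))
E
python3 st.py
```

```text
stop top near edge y (array([35.42, 53.2 , 59.37]), 4179)
stop face (array([40.47, 47.81, 57.79]), 114)
dentil y end (array([11.11, 28.72, 45.44]), 8565) x (array([ 2.33, 21.03, 39.73]), 8565) z (array([14.91, 16.21, 17.53]), 8565)
lip x (array([-11.16,  -5.27,   0.55]), 1482)
t 10.0833 TCP cradle mm [ 21.26 -34.72   3.88] F cradle [-0.61  0.13 -1.84] torque [-0.017  0.442  0.027] grip 29.3 turn err deg [-0.17 -0.13  0.01]
```

>>> {"api": "arm_command", "payload": {
  "rows": [
    [38.6,[-0.0011,-0.0001,-0.0008],[0,0,0]],
    [38.6,[-0.0011,-0.0001,-0.0008],[0,0,0]],
    [38.6,[-0.0007,-0.0001,-0.0013],[0,0,0]],
    [38.6,[-0.0007,-0.0001,-0.0013],[0,0,0]]
  ]
}}

```text
time: 10.42
tool_pos: [0.5119, -0.2098, 0.0602]
tool_rot: [0.201, 0.644, 0.704, 0.222]
contact_force: [1.3, 1.8, -1.7]
gripper_width: 0.457
grasp_force: 29.3
```

```bash
python3 st.py
```

```text
t 10.4167 TCP cradle mm [ 21.14 -34.89   3.78] F cradle [ 0.25  1.67 -2.2 ] torque [0.097 0.131 0.1  ] grip 29.3 turn err deg [-0.15 -0.11  0.01]
```

>>> {"api": "arm_command", "payload": {
  "rows": [
    [38.6,[-0.0008,-0.0001,-0.0006],[0,0,0]],
    [38.6,[-0.0008,-0.0001,-0.0006],[0,0,0]],
    [38.6,[-0.0008,-0.0001,-0.0006],[0,0,0]]
  ]
}}

```text
time: 10.67
tool_pos: [0.5118, -0.2098, 0.0602]
tool_rot: [0.201, 0.644, 0.704, 0.222]
contact_force: [2.7, 1.1, 0.1]
gripper_width: 0.456
grasp_force: 29.3
```

```bash
python3 st.py
```

```text
t 10.6667 TCP cradle mm [ 21.05 -34.9    3.85] F cradle [ 2.34  0.89 -1.57] torque [ 0.183 -0.078  0.231] grip 29.3 turn err deg [-0.15 -0.09  0.01]
```

>>> {"api": "arm_command", "payload": {
  "rows": [
    [38.6,[0,0,0],[-0.0013,-0.0001,0.0018]],
    [38.6,[0,0,0],[-0.0013,-0.0001,0.0018]],
    [38.6,[-0.0004,0,-0.0003],[-0.0013,-0.0001,0.0018]],
    [38.6,[-0.0004,0,-0.0003],[-0.0013,-0.0001,0.0018]]
  ]
}}

```text
time: 11.0
tool_pos: [0.5117, -0.2098, 0.0602]
tool_rot: [0.202, 0.643, 0.705, 0.222]
contact_force: [3.6, 1.5, 1.9]
gripper_width: 0.457
grasp_force: 29.3
```

```bash
python3 st.py
```

```text
t 11.0 TCP cradle mm [ 20.97 -34.92   3.84] F cradle [ 4.09  1.17 -0.6 ] torque [ 0.294 -0.287  0.015] grip 29.3 turn err deg [-0.06 -0.07 -0.13]
```

>>> {"api": "arm_command", "payload": {
  "rows": [
    [38.6,[0.0003,0,-0.0004],[0,0,0]],
    [38.6,[0.0003,0,-0.0004],[0,0,0]],
    [38.6,[0.0005,0,-0.0007],[0,0,0]],
    [38.6,[0.0005,0,-0.0007],[0,0,0]]
  ]
}}

```text
time: 11.33
tool_pos: [0.5118, -0.2099, 0.06]
tool_rot: [0.202, 0.643, 0.705, 0.222]
contact_force: [2.2, 2.4, 4.9]
gripper_width: 0.461
grasp_force: 29.7
```

```bash
python3 st.py
```

```text
t 11.3333 TCP cradle mm [ 20.99 -35.     3.69] F cradle [4.79 2.16 2.66] torque [ 0.368 -0.389 -0.037] grip 29.7 turn err deg [-0.04 -0.08 -0.15]
```

>>> {"api": "arm_command", "payload": {
  "rows": [
    [38.6,[0.0004,0,0.0003],[0,0,0]],
    [38.6,[0.0002,0.0017,0.0003],[0,0,0]],
    [38.6,[0.0,0.0034,0.0003],[0,0,0]],
    [38.6,[0.0,0.005,0.0003],[0,0,0]],
    [38.6,[0.0,0.005,0.0003],[0,0,0]],
    [38.6,[0.0,0.005,0.0003],[0,0,0]]
  ]
}}

```text
time: 11.83
tool_pos: [0.5118, -0.2091, 0.0601]
tool_rot: [0.202, 0.643, 0.705, 0.221]
contact_force: [1.8, -2.9, 2.6]
gripper_width: 0.461
grasp_force: 29.6
```

```bash
python3 st.py
```

```text
t 11.8333 TCP cradle mm [ 21.   -34.17   3.68] F cradle [ 2.8  -3.02  1.27] torque [-0.557 -0.297 -0.095] grip 29.6 turn err deg [ 0.05 -0.08 -0.09]
```

>>> {"api": "arm_command", "payload": {
  "rows": [
    [38.6,[-0.0001,0.0014,0],[0,0,0]],
    [38.6,[-0.0002,0.0028,0],[0,0,0]],
    [38.6,[-0.0002,0.0028,0],[0,0,0]],
    [38.6,[-0.0002,0.0028,0],[0,0,0]]
  ]
}}

```text
time: 12.17
tool_pos: [0.5117, -0.2079, 0.06]
tool_rot: [0.202, 0.643, 0.705, 0.221]
contact_force: [0.2, -4.4, 4.0]
gripper_width: 0.458
grasp_force: 29.8
```

```bash
python3 st.py
```

```text
t 12.1667 TCP cradle mm [ 20.97 -33.01   3.67] F cradle [ 2.14 -4.39  3.4 ] torque [-0.695 -0.293 -0.037] grip 29.8 turn err deg [ 0.01 -0.09 -0.12]
```

>>> {"api": "arm_command", "payload": {
  "rows": [
    [38.6,[0,0.0008,0],[0,0,0]],
    [38.6,[-0.0001,0.0014,0],[0,0,0]],
    [38.6,[-0.0001,0.0014,0],[0,0,0]]
  ]
}}

```text
time: 12.42
tool_pos: [0.5117, -0.2078, 0.06]
tool_rot: [0.202, 0.643, 0.705, 0.221]
contact_force: [1.0, -6.8, 3.3]
gripper_width: 0.454
grasp_force: 29.7
```

```bash
python3 st.py
```

```text
t 12.4167 TCP cradle mm [ 20.99 -32.91   3.67] F cradle [ 2.27 -6.87  2.5 ] torque [-0.956 -0.237 -0.06 ] grip 29.7 turn err deg [ 0.06 -0.08 -0.09]
```

```bash
cat > chk.py <<'E'
from h import *
import sys
grab('wrist',sys.argv[1]); O,X,Y,n,_=pickle.load(open('fr.pkl','rb')); f=load(sys.argv[1]); C=cloud(f); U=(C-O)@np.array([X,Y,n]).T*1000; Z=f['z_map']>.05
# profile along y at mid teeth-free strip x 4..8 & 33..37: height vs y
for a,b in((5,9),(32,37)):
    m=Z&(U[...,0]>a)&(U[...,0]<b)&(U[...,1]>38)&(U[...,1]<62); u=U[m]
    print('x',a,b,[(y,round(float(np.median(u[np.abs(u[:,1]-y)<.5][:,2])),1)) for y in range(40,62) if (np.abs(u[:,1]-y)<.5).any()])
top=Z&(np.abs(U[...,2]-24)<1.5)&(U[...,0]>6)&(U[...,0]<38)&(U[...,1]>44)&(U[...,1]<64); print('stop top y 2/98%',np.percentile(U[top][:,1],[2,98]).round(2))
E
python3 chk.py w6
```

```text
x 5 9 [(40, 16.0), (41, 16.0), (42, 16.0), (43, 16.1), (44, 16.0), (45, 16.2), (46, 16.3), (47, 15.6), (48, 21.5), (49, 23.2), (50, 23.7), (51, 23.5), (52, 23.6), (53, 23.4), (54, 23.3), (55, 23.6), (56, 23.2), (57, 23.6), (58, 23.3), (59, 23.5), (60, 22.6)]
x 32 37 [(40, 15.9), (41, 16.1), (42, 15.9), (43, 15.9), (44, 16.2), (45, 16.0), (46, 16.0), (47, 15.8), (48, 21.0), (49, 23.4), (50, 23.5), (51, 23.5), (52, 23.6), (53, 23.5), (54, 23.3), (55, 23.7), (56, 23.5), (57, 23.7), (58, 23.7), (59, 23.4), (60, 23.1)]
stop top y 2/98% [48.12 59.38]
```

>>> {"api": "arm_command", "payload": {
  "rows": [
    [39.2,[0,0,0],[0,0,0]],
    [39.8,[0,0,0],[0,0,0]],
    [40.4,[0,0,0],[0,0,0]],
    [41,[0,0,0],[0,0,0]],
    [42,[0,0,0],[0,0,0]],
    [44,[0,0,0],[0,0,0]],
    [44,[0,0,0],[0,0,0]]
  ]
}}

```text
time: 13.05
tool_pos: [0.5104, -0.2055, 0.0581]
tool_rot: [0.199, 0.643, 0.705, 0.222]
contact_force: [-0.0, 0.8, -0.2]
gripper_width: 0.518
grasp_force: 0.4
```

```bash
python3 st.py; python3 chk.py w7
```

```text
t 13.05 TCP cradle mm [ 18.97 -30.49   2.68] F cradle [-0.1   0.85 -0.23] torque [0.04  0.166 0.013] grip 0.4 turn err deg [-0.19 -0.28 -0.25]
x 5 9 [(40, 16.2), (41, 16.0), (42, 15.9), (43, 16.0), (44, 16.0), (45, 16.1), (46, 16.1), (47, 15.9), (48, 22.5), (49, 23.6), (50, 23.5), (51, 23.4), (52, 23.4), (53, 23.4), (54, 23.9), (55, 23.6), (56, 23.3), (57, 23.6), (58, 23.2), (59, 23.3), (60, 22.8)]
x 32 37 [(40, 16.1), (41, 16.1), (42, 15.8), (43, 15.7), (44, 15.9), (45, 16.1), (46, 16.2), (47, 15.7), (48, 22.2), (49, 23.5), (50, 23.5), (51, 23.5), (52, 23.5), (53, 23.6), (54, 23.5), (55, 23.5), (56, 23.7), (57, 23.5), (58, 23.4), (59, 23.6), (60, 22.7)]
stop top y 2/98% [48.02 59.51]
```

>>> {"api": "arm_command", "payload": {
  "rows": [
    [48,[0.002,0,0.0015],[0,0,0]],
    [52,[0.005,0.0004,0.0034],[0,0,0]],
    [56,[0.005,0.0004,0.0034],[0,0,0]],
    [58,[0.005,0.0004,0.0034],[0,0,0]],
    [58,[0.005,0.0004,0.0034],[0,0,0]],
    [58,[0.005,0.0004,0.0034],[0,0,0]],
    [58,[-0.004,-0.0005,0.016],[0,0,0]],
    [58,[-0.015,-0.0015,0.033],[0,0,0]],
    [58,[-0.05,-0.005,0.08],[0,0,0]],
    [58,[-0.1,-0.01,0.15],[0,0,0]],
    [58,[-0.16,-0.015,0.24],[0,0,0]],
    [58,[-0.22,-0.02,0.33],[0,0,0]]
  ]
}}

```text
time: 14.1
tool_pos: [0.4442, -0.2124, 0.1592]
tool_rot: [0.201, 0.643, 0.705, 0.221]
contact_force: [0.4, -0.7, -0.0]
gripper_width: 0.676
grasp_force: 0.0
```

>>> {"api": "arm_command", "payload": {
  "rows": [
    [58,[-0.06,-0.1,0.1],[0,0,0]],
    [58,[-0.1,-0.2,0.15],[0,0,0]],
    [58,[-0.1,-0.22,0.15],[0,0,0]],
    [58,[-0.1,-0.22,0.15],[0,0,0]],
    [58,[-0.1,-0.22,0.15],[0,0,0]]
  ]
}}

```text
time: 14.52
tool_pos: [0.415, -0.2787, 0.203]
tool_rot: [0.201, 0.643, 0.705, 0.222]
contact_force: [0.9, 0.3, -0.9]
gripper_width: 0.681
grasp_force: 0.0
```

```bash
python3 chk.py w8; python3 st.py; python3 - <<'E'
from h import *
O,X,Y,n,_=pickle.load(open('fr.pkl','rb')); f=load('w8'); C=cloud(f); U=(C-O)@np.array([X,Y,n]).T*1000; Z=f['z_map']>.05
for y in range(-110,48,12):
    m=Z&(np.abs(U[...,1]-y)<3)&(np.abs(U[...,2]-16)<1.5)&(U[...,0]>-3)&(U[...,0]<45)
    l=Z&(np.abs(U[...,1]-y)<3)&(np.abs(U[...,2]-12)<1.5)&(U[...,0]>-14)&(U[...,0]<3)
    if m.sum()>20: print(y,np.percentile(U[m][:,0],[2,98]).round(1),np.median(U[m][:,2]).round(2),'lip',np.percentile(U[l][:,0],[3,90]).round(1) if l.sum()>20 else '')
E
```

```text
x 5 9 [(40, 15.7), (41, 16.1), (42, 16.1), (43, 15.8), (44, 16.3), (45, 16.3), (46, 16.3), (47, 18.3), (48, 21.8), (49, 23.1), (50, 22.7)]
x 32 37 [(40, 15.4), (41, 15.9), (42, 15.5), (43, 16.1), (44, 15.9), (45, 15.3), (46, 16.3), (47, 17.6), (48, 22.6), (49, 23.9), (50, 22.4)]
stop top y 2/98% [47.35 49.56]
t 14.5667 TCP cradle mm [ 18.5  -93.98 178.85] F cradle [-0.19 -0.1  -0.16] torque [ 0.02   0.31  -0.007] grip 0.0 turn err deg [-0.18 -0.21 -0.18]
-110 [ 1.9 39.2] 15.83 lip [-11.1  -0.6]
-98 [ 1.5 39.9] 15.88 lip [-10.8  -0.5]
-86 [ 2.  39.7] 15.92 lip 
-74 [ 1.  40.2] 15.89 lip 
-62 [ 1.3 39.9] 15.88 lip 
-50 [ 1.4 40.1] 15.89 lip 
-38 [ 1.6 40.3] 15.84 lip 
-26 [ 1.4 40.1] 15.89 lip 
-14 [ 1.1 39.9] 15.81 lip 
-2 [ 1.5 39.7] 15.99 lip [-10.8  -0.5]
10 [ 0.7 40.3] 15.97 lip [-10.6  -1.1]
22 [ 1.5 39.3] 15.88 lip [-10.3  -1. ]
34 [ 1.8 40.6] 15.88 lip 
46 [ 2.  39.6] 15.79 lip
```

View pics/w8.png

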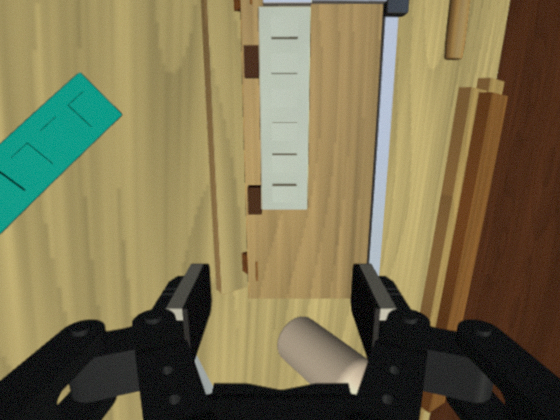

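The wrist view shows the dentil seated (260–310, 5–210), flat on the board and flush with both lips at (251,62) and (255,199). Its +y end is on the stop face and the gripper is clear. The stop has not moved. Handing in.

```bash
python3 -c "
from plant import manip; print(manip.job_done())"
```

```text
the job is handed in; nothing more can be done
None
```

The dentil moulding is in the saw jig, teeth outwards, flat on the board and against both lips, with its end lightly on the length stop. The stop did not move measurably, grip stayed at or below 30 N, and the job took about 15 s before I let go, backed clear and handed it in.

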